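# Kit a circuit board: through-hole parts in insertion order

## Robot

A 7-joint arm with a two-finger parallel gripper is mounted at the origin on the work surface. World frame = base frame: x ahead of the robot, y to its left, z up, the work surface at z = 0. Lengths are in m, angles in rad, forces in N, time in s.
With the tool pointing down it reaches from about 0.425 to 0.875 m from the base axis. Payload 4.7 kg.
Tool frame: the origin (TCP) lies on the mounting face of the last link; the fingertips stand 182 mm ahead of it and the grasp point (between the pads) lies 164 mm ahead of it; z points along the fingers, y is the direction in which the jaws open and shut (so a half turn about z gives the same grasp; the last joint's range is limited). The gripper opens to 87 mm and grips with 3 to 60 N. Pads are 19 mm wide; open, the fingers measure 117 mm over their backs; the gripper's body (75 mm by 190 mm) begins 51 mm behind the grasp point.
Start: joints at [1.292, 0.321, -0.07, 1.45, 0.023, 1.371, -0.057], TCP at [0.188, -0.622, 0.405] pointing down, gripper open.
Joint ranges: [-2.86, 2.86], [-0.3, 2.09], [-1.38, 1.24], [0.06, 2.45], [-1.56, 4.7], [0.09, 2.05], [-2.69, 2.69]. Speed limits (rad/s): [2.57, 2.57, 3.14, 3.14, 3.14, 3.14, 3.14].

## Interface

Orientations are given as a rotation vector (axis times angle).
In Python, from bench import ctrl gives the robot as it stands. The module is installed in compiled form; this text tells all that it offers.
- The arm moves only by the tool play_rows, never from a script. Its argument "targets" is text: rows parted by semicolons, each of 7 numbers parted by spaces: the shift along the tool's x, y, z in cm, then the turn, a rotation vector about the tool's x, y, z in rad, then the opening, from -1 (shut) to 1 (fully open). In form: x y z ax ay az grip; .... A call has 1 to 20 rows; each row shifts and turns the pose as measured when the row begins, along the tool's axes as they then stand; what a row does not reach is not made up. A row lasts 1/8 s, in which the tool goes at most 62.5 mm and 10.7 degrees, less where a joint would pass 70% of its speed; a pose out of reach is approached as far as the arm can. A call is refused whole if a number of a shift passes 6.25 or a number of a turn 0.188, either way. A call with a gripper value outside its range is refused whole. The fingers move at their own pace and stop on an object; "newtons" is the grip in N (left out, the last holds). Time passes only in rows, so rows that do not move let the fingers close. It gives the time, the measured TCP pose, the force and the opening at its end, in the units of the state.
- ctrl.get_state(): the state, without advancing time (a new reading comes with each control period).
- ctrl.get_image(name): name is "scene" or "side" or "wrist"; returns a dict with "pixels" (384x512x3 uint8, blue, green, red), "depth" (384x512 float32, m along the optical axis (not along the pixel's ray), 0 where there is no reading), "intrinsics" (3x3 intrinsics, pixels), "R" (3x3) and "t" (3): a world point X has camera coordinates R X + t. Camera axes: x right, y down, z forward; pixel columns grow to the right and rows downward; lengths in m; the calibration is good to about 2 mm. A picture is of the moment at which its call begins.
- ctrl.close_job(): hands the job in, once; it reports no verdict.
The state is a dict: "time": time; "joint_positions": joint angles; "qd": joint speeds; "joint_torque": joint torques, N m; "position": TCP position; "tool_rot": TCP orientation; "ft_force": force on the tool from outside, world axes, zero at the start; "torque": the same for the moment, N m; "grip_width": opening from 0.0 (shut) to 1.0 (fully open).
Only numpy, scipy, OpenCV 4.12 (cv2) and the standard library are available. Lean on these libraries where they do the work, as an engineer would, in place of code of your own. Each camera call takes 0.05 s, during which the arm holds its last target.

## Task

Get the kit ready for hand assembly: stand the four loose through-hole parts (choke, relay, film capacitor, electrolytic capacitor) in the kit tray, one to a pocket, in the order they go into the board, which is lowest part first, with the lowest in the pocket nearest the circuit board and the tallest at the far end. Set each one down gently, upright on its leads, near the middle of its pocket, and let go of it. Do not knock the flux bottle, the screw dish, the solder reel or the screwdriver out of place.

Things in the scene. Friction and masses are not known exactly. Their poses are not given: they have to be found in the camera images.
- choke_centre (a point): Toroidal choke lying flat: a ring wound with copper wire, 38 mm across, 22 mm high. It stands on four short leads (4 mm, included in the height). This point is its centre, half-way up; z is up along its axis. About 45 g.
- relay_centre (a point): Power relay: mid-grey plain plastic box, 32 mm along its x, 27 mm along its y, 30 mm high. It stands on four short leads (4 mm, included in the height). This point is its centre, half-way up; z is up along its axis. About 35 g.
- filmcap_centre (a point): Box film capacitor: cream plastic box, 32 mm along its x, 18 mm along its y, 40 mm high. It stands on four short leads (4 mm, included in the height). This point is its centre, half-way up; z is up along its axis. About 32 g.
- ecap_centre (a point): Snap-in electrolytic capacitor: upright cylinder with a black sleeve and a bare aluminium top with a cross vent, 30 mm across, 54 mm high. It stands on four short leads (4 mm, included in the height). This point is its centre, half-way up; z is up along its axis. About 50 g.
- tray: Kit tray of dark grey conductive plastic, fixed to the bench, 84 mm along its x by 244 mm along its y. Origin: centre of its underside; z up. Four equal pockets in one row along its y axis, centres at x = 0 and y = -90, -30, +30, +90 mm. Each pocket is 56 mm along y by 76 mm along x; its floor is 3 mm and the tops of the walls (4 mm thick) are 9 mm above the bench. Both ends of the tray are alike.
- board: The circuit board being built: green, 90 x 100 mm, lying flat in a purple holder, 100 mm along its x by 116 mm along its y and 22 mm high, fixed to the bench just beyond one end of the tray (either end; an open beige bin of screws 50 mm high stands beyond the other). Origin: centre of its underside. It shows which end of the row is the start.
- flux: Bystander: small white flux bottle with a red nozzle, 32 mm across, 74 mm high. Origin: centre of its underside.
- dish: Bystander: round steel dish of screws, 68 mm across, 16 mm high. Origin: centre of its underside.
- reel: Bystander: reel of solder wire lying flat, 54 mm across, 43 mm high. Origin: centre of its underside.
- driver: Bystander: screwdriver with an orange handle lying along its x axis, blade to +x, 183 mm long, handle 23 mm thick. Origin: on the bench below the front end of the handle, 85 mm from its butt and 98 mm from the blade tip.

How it is judged:
At the end, for the whole second after the job is handed in: From the pocket nearest the board: choke, relay, film capacitor, electrolytic capacitor, each upright (within 0.12 rad) on its pocket floor, its centre within 14 mm of the pocket middle along the row and 26 mm across it, released and at rest (((y of board in the frame of tray above 0 m and y of choke_centre in the frame of tray between 0.076 and 0.104 m and y of relay_centre in the frame of tray between 0.016 and 0.044 m and y of filmcap_centre in the frame of tray between -0.044 and -0.016 m and y of ecap_centre in the frame of tray between -0.104 and -0.076 m) or (y of board in the frame of tray below 0 m and y of choke_centre in the frame of tray between -0.104 and -0.076 m and y of relay_centre in the frame of tray between -0.044 and -0.016 m and y of filmcap_centre in the frame of tray between 0.016 and 0.044 m and y of ecap_centre in the frame of tray between 0.076 and 0.104 m)) and x of choke_centre in the frame of tray between -0.026 and 0.026 m and z of choke_centre in the frame of tray between 0.011 and 0.017 m and angle between each of choke_centre, relay_centre, filmcap_centre, ecap_centre's own z axis and vertical below 0.12 rad and linear speed of each of choke, relay, filmcap, ecap below 0.02 m/s and x of relay_centre in the frame of tray between -0.026 and 0.026 m and z of relay_centre in the frame of tray between 0.015 and 0.021 m and x of filmcap_centre in the frame of tray between -0.026 and 0.026 m and z of filmcap_centre in the frame of tray between 0.02 and 0.026 m and x of ecap_centre in the frame of tray between -0.026 and 0.026 m and z of ecap_centre in the frame of tray between 0.027 and 0.033 m); the robot touches nothing.
It fails at once if a part is dropped: let go to fall more than about 2 cm ((linear speed of choke above 0.6 m/s and contact force between the fingers and choke below 0.05 N) or (linear speed of relay above 0.6 m/s and contact force between the fingers and relay below 0.05 N) or (linear speed of filmcap above 0.6 m/s and contact force between the fingers and filmcap below 0.05 N) or (linear speed of ecap above 0.6 m/s and contact force between the fingers and ecap below 0.05 N)).
It fails at once if the flux bottle is pushed more than 20 mm from its place (distance of flux from where it was at the start of the episode above 0.02 m).
It fails at once if the screw dish is pushed more than 20 mm from its place (distance of dish from where it was at the start of the episode above 0.02 m).
It fails at once if the solder reel is pushed more than 20 mm from its place (distance of reel from where it was at the start of the episode above 0.02 m).
It fails at once if the screwdriver is pushed more than 20 mm from its place (distance of driver from where it was at the start of the episode above 0.02 m).
It also fails if it takes over 106 s, if anything falls off the work surface, if the arm or the gripper's body presses on something with over 40 N, if the wrist force passes 120 N, or if a joint passes its speed limit or range.

## Working session

There is one attempt and no reset: what is moved stays moved. The work goes in short steps, Python scripts to look and compute and a tool call to move; the robot and the scene stay as the last step left them, time stands still between calls to the robot, and variables do not carry over. Pictures are saved under pics/ and viewed, and the job is handed in when it is done.

Besides the shell and the picture viewer there is one more tool, called by a JSON object that holds its "name" and its "arguments", one argument or row to a line. play_rows: Moves the arm, as the interface text tells. Its arguments: {"type":"object","properties":{"targets":{"type":"string"},"newtons":{"type":"number"}},"required":["targets"]}

```bash
mkdir -p pics; python3 - <<'E'
from bench import ctrl
import cv2,pickle
s=ctrl.get_state();print({k:s[k] for k in('time','position','tool_rot','grip_width')})
for n in('scene','side','wrist'):
    d=ctrl.get_image(n);pickle.dump(d,open(f'{n}0.pkl','wb'));cv2.imwrite(f'pics/{n}0.png',d['pixels'])
    print(n,d['intrinsics'].tolist(),(-d['R'].T@d['t']).round(3),d['R'].round(2).tolist())
E
```

```text
{'time': 0.0, 'position': array([ 0.18753173, -0.62214178,  0.40367826]), 'tool_rot': array([-3.10612652e+00, -4.58047424e-01,  5.95848558e-04]), 'grip_width': 1.0010579731729872}
scene [[387.8541366815483, 0.0, 260.3835907032406], [0.0, 387.8541366815483, 190.0667106161979], [0.0, 0.0, 1.0]] [ 1.079 -0.105  1.013] [[0.11, 0.99, -0.0], [0.85, -0.1, -0.51], [-0.51, 0.05, -0.86]]
side [[362.867385329074, 0.0, 253.9587213208627], [0.0, 362.867385329074, 196.62523491169443], [0.0, 0.0, 1.0]] [0.215 0.428 0.764] [[-0.85, -0.53, 0.01], [-0.43, 0.67, -0.61], [0.32, -0.52, -0.79]]
wrist [[328.13286102484005, 0.0, 259.5317284635686], [0.0, 328.13286102484005, 190.15775079477606], [0.0, 0.0, 1.0]] [ 0.268 -0.598  0.384] [[0.29, -0.96, -0.0], [-0.91, -0.28, 0.3], [-0.29, -0.09, -0.95]]
```

View pics/scene0.png

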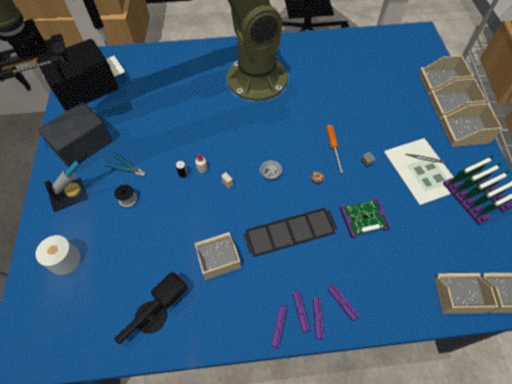

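View pics/side0.png

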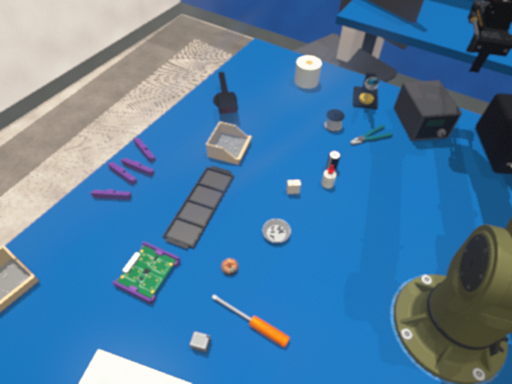

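View pics/wrist0.png

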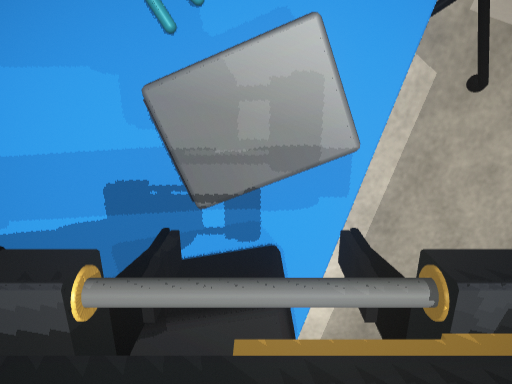

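```bash
cat > h.py <<'E'
import numpy as np,cv2,pickle
def cloud(d):
    K=d['intrinsics'];z=d['depth'].astype(float);v,u=np.mgrid[:384,:512]
    P=np.stack([(u-K[0,2])/K[0,0]*z,(v-K[1,2])/K[1,1]*z,z],-1)
    W=(P-d['t'])@d['R'];W[z<=0]=np.nan
    return W
def proj(d,X):
    c=d['R']@np.asarray(X)+d['t'];p=d['intrinsics']@c;return p[:2]/p[2]
E
python3 - <<'E'
from h import *
S=pickle.load(open('scene0.pkl','rb'));D=pickle.load(open('side0.pkl','rb'))
for n,d,c in(('sA',S,(160,130,240,110)),('sB',S,(230,110,160,145)),('dA',D,(100,150,260,160)),('dB',D,(180,220,130,140))):
    x,y,w,h=c;k=min(800//w,600//h);cv2.imwrite(f'pics/{n}.png',cv2.resize(d['pixels'][y:y+h,x:x+w],None,fx=k,fy=k,interpolation=cv2.INTER_CUBIC));print(n,c,k)
def top(d,name,px,lo,r=14):
    W=cloud(d);u,v=px;b=W[v-r:v+r,u-r:u+r].reshape(-1,3);b=b[np.isfinite(b[:,2])]
    b=b[b[:,2]>lo]
    if len(b):
        zt=np.percentile(b[:,2],90);t=b[b[:,2]>zt-.006]
        print(name,'n',len(b),'top',zt.round(4),'topmean',t.mean(0).round(4),'min',t.min(0).round(3),'max',t.max(0).round(3), cv2.minAreaRect((t[:,:2]*1000).astype(np.float32)))
for n,a,b in(('choke',(317,177),(230,266)),('relay',(369,159),(200,341)),('film',(227,180),(293,186)),('ecap',(181,169),(334,160)),('flux',(201,164),(329,180)),('dish',(270,170),(277,231)),('reel',(125,195),(334,120))):
    r=14 if n in('dish','reel') else 10
    top(S,n+' S',a,.008,r);top(D,n+' D',b,.008,r+3)
E
```

```text
sA (160, 130, 240, 110) 3
sB (230, 110, 160, 145) 4
dA (100, 150, 260, 160) 3
dB (180, 220, 130, 140) 4
choke S n 107 top 0.0219 topmean [0.4622 0.1347 0.0195] min [0.446 0.118 0.016] max [0.48  0.153 0.023] ((461.3508605957031, 136.12118530273438), (32.25645446777344, 35.231746673583984), 27.65445327758789)
choke D n 202 top 0.022 topmean [0.4583 0.1376 0.0197] min [0.442 0.121 0.016] max [0.478 0.154 0.024] ((458.4192199707031, 137.6508331298828), (35.18754196166992, 32.696929931640625), 23.78472137451172)
relay S n 123 top 0.0313 topmean [0.4158 0.303  0.0292] min [0.397 0.287 0.025] max [0.434 0.319 0.034] ((416.076416015625, 303.5066223144531), (31.765405654907227, 26.9232120513916), 19.1757755279541)
relay D n 297 top 0.0313 topmean [0.413  0.3056 0.0296] min [0.395 0.288 0.025] max [0.432 0.322 0.034] ((413.4064025878906, 305.2815856933594), (32.421546936035156, 27.389326095581055), 18.48447608947754)
film S n 109 top 0.041 topmean [ 0.4473 -0.1396  0.0395] min [ 0.43  -0.153  0.035] max [ 0.463 -0.127  0.044] ((446.4343566894531, -139.96142578125), (31.906431198120117, 20.236
[... 1251 characters left out ...]
076172), (65.118896484375, 65.30906677246094), 83.8415756225586)
dish D n 189 top 0.0166 topmean [ 0.4197 -0.0098  0.0141] min [ 0.384 -0.036  0.011] max [0.449 0.031 0.019] ((417.4223327636719, -2.3880767822265625), (65.91270446777344, 64.80394744873047), 34.88595962524414)
reel S n 317 top 0.0448 topmean [ 0.4669 -0.4408  0.0429] min [ 0.438 -0.468  0.039] max [ 0.493 -0.413  0.047] ((466.3560485839844, -441.30535888671875), (54.06586837768555, 51.566741943359375), 66.50666046142578)
reel D n 279 top 0.0442 topmean [ 0.4654 -0.4388  0.0427] min [ 0.439 -0.467  0.039] max [ 0.492 -0.412  0.046] ((464.9197692871094, -439.90576171875), (52.63775634765625, 53.10921096801758), 78.2035903930664)
```

View pics/sA.png

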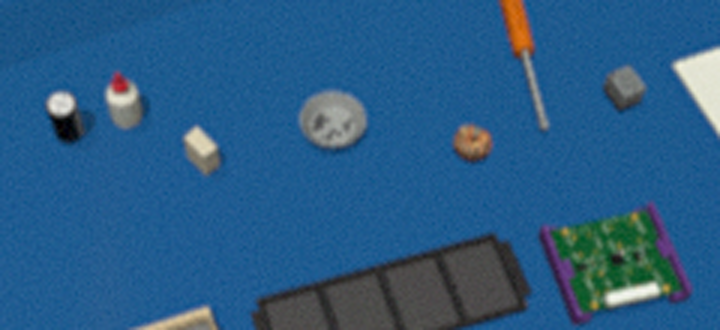

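View pics/sB.png

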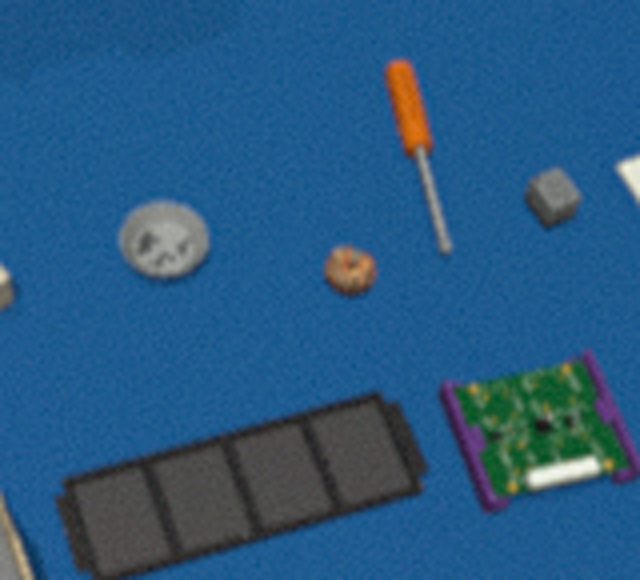

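View pics/dA.png

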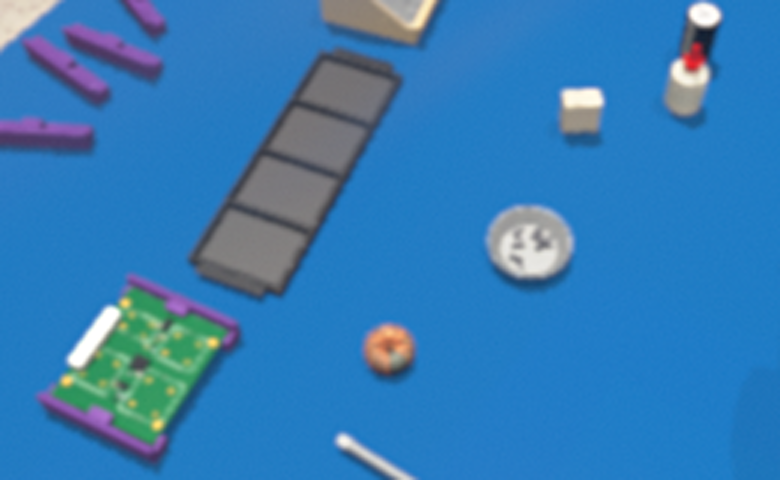

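```bash
python3 - <<'E'
from h import *
S=pickle.load(open('scene0.pkl','rb'));D=pickle.load(open('side0.pkl','rb'))
def ray(d,u,v,z):
    c=-d['R'].T@d['t'];r=d['R'].T@np.linalg.solve(d['intrinsics'],[u,v,1]);return c+r*(z-c[2])/r[2]
# order: far(-y) robot side, near(+y) robot side, near(+y) front, far front
a=[ray(S,230+x/4-.4,110+y/4-.4,.009)[:2] for x,y in((66,480),(378,394),(422,488),(96,579))]
b=[ray(D,100+x/3-.3,150+y/3-.3,.009)[:2] for x,y in((400,80),(283,293),(192,262),(322,54))]
for q in(a,b):
    q=np.array(q);print(q.round(4).tolist(),'c',q.mean(0).round(4),'len',np.linalg.norm(q[1]-q[0]).round(3),np.linalg.norm(q[2]-q[3]).round(3),'w',np.linalg.norm(q[3]-q[0]).round(3),np.linalg.norm(q[2]-q[1]).round(3))
    y=(q[1]-q[0])+(q[2]-q[3]);print('yaw y-axis',np.arctan2(y[1],y[0]).round(4))
# depth-based tray: cloud points dark, z 0-.014
for d,n in((S,'S'),(D,'D')):
    W=cloud(d);p=d['pixels'].astype(int);m=(p.max(-1)<95)&(p.max(-1)-p.min(-1)<30)&(W[...,0]>.48)&(W[...,0]<.75)&(W[...,1]>-.15)&(W[...,1]<.22)&(W[...,2]<.03)
    nn,l,st,_=cv2.connectedComponentsWithStats(m.astype(np.uint8));i=1+st[1:,4].argmax();t=W[l==i]
    print(n,st[i],cv2.minAreaRect((t[:,:2]*1000).astype(np.float32)),np.nanpercentile(t[:,2],[5,50,95]).round(4), 'table z',np.nanmedian(W[(W[...,0]>.45)&(W[...,0]<.5)&(abs(W[...,1]-.08)<.02)][:,2]))
    g=(p[...,1]>p[...,0]+25)&(p[...,1]>p[...,2]+25)&(W[...,0]<.75)&(W[...,0]>.4)&(W[...,1]>0);t=W[g];print('board',t.mean(0).round(3))
    o=(p[...,2]>p[...,0]+90)&(W[...,1]>.1)&(W[...,0]<.45)&(W[...,0]>.2);print('driver',np.nanmin(W[o],0),np.nanmax(W[o],0))
    b=(W[...,2]>.03)&(W[...,0]>.45)&(W[...,0]<.75)&(W[...,1]>-.32)&(W[...,1]<-.1);print('bin',np.nanpercentile(W[b],[2,98],axis=0).round(3).tolist())
E
```

```text
[[0.609, -0.0971], [0.5658, 0.1364], [0.6435, 0.1527], [0.6855, -0.0835]] c [0.626  0.0271] len 0.237 0.24 w 0.078 0.079
yaw y-axis 1.7502
[[0.6037, -0.0923], [0.5571, 0.1399], [0.6361, 0.1566], [0.6825, -0.0795]] c [0.6199 0.0312] len 0.237 0.241 w 0.08 0.081
yaw y-axis 1.7667
S [ 244  209   92   47 2361] ((626.1719360351562, 26.84430694580078), (85.08453369140625, 257.9930114746094), 10.597527503967285) [-0.0002  0.0034  0.0096] table z -0.0005935546800040063
board [0.604 0.271 0.019]
driver [0.27008321 0.20088988 0.01158382] [0.35229732 0.22060806 0.02652123]
bin [[0.453, -0.313, 0.031], [0.749, -0.126, 0.064]]
D [164 168  69  80 484] ((624.4088134765625, 27.259544372558594), (82.19889831542969, 252.90072631835938), 10.903105735778809) [0.0011 0.0053 0.0096] table z -0.0002613985619074382
board [0.604 0.247 0.016]
driver [2.67082167e-01 1.27686237e-01 1.54888023e-04] [0.44957939 0.22368487 0.02574453]
bin [[0.453, -0.304, 0.03], [0.748, -0.123, 0.063]]
```

{"name": "play_rows", "arguments": {
  "targets": "3.7 -3.4 0 0 0 0 1;3.7 -3.4 0 0 0 0 1;3.7 -3.4 0 0 0 0 1;3.7 -3.4 0 0 0 0 1;3.7 -3.4 0 0 0 0 1;3.7 -3.4 0 0 0 0 1;3.7 -3.4 0 0 0 0 1;3.7 -3.4 0 0 0 0 1;0 0 0 0 0 -0.18 0.4;0 0 0 0 0 -0.18 0.4;0 0 0 0 0 -0.18 0.4;0 0 0 0 0 -0.18 0.4;0 0 0 0 0 -0.18 0.4;0 0 0 0 0 -0.18 0.4;0 0 0 0 0 -0.18 0.4;0 0 0 0 0 -0.18 0.4",
  "newtons": 15
}}

```text
time: 2.15
position: [0.3977, -0.2628, 0.3994]
tool_rot: [-1.976, -2.433, 0.0]
ft_force: [0.6, 1.1, 0.2]
grip_width: 0.7
```

```bash
cat >> h.py <<'E'
def go(x,y,psi,tipz):
    from bench import ctrl
    from scipy.spatial.transform import Rotation as Ro
    s=ctrl.get_state();p=np.array(s['position']);R=Ro.from_rotvec(s['tool_rot']).as_matrix()
    cur=np.arctan2(R[1,1],R[0,1]);dp=(psi-cur+np.pi/2)%np.pi-np.pi/2
    T=np.array([x,y,tipz+.182]);y_=np.array([np.cos(cur+dp),np.sin(cur+dp),0]);z_=np.array([0,0,-1.]);Rt=np.stack([np.cross(y_,z_),y_,z_],1)
    rv=Ro.from_matrix(R.T@Rt).as_rotvec()
    print('t',round(s['time'],2),'pos',p.round(4),'psi',cur.round(3),'tilt',(R[:,2]).round(3),'q7',round(s['joint_positions'][6],2),'grip',round(s['grip_width'],3),'F',np.round(s['ft_force'],1))
    print('d cm now-frame',(R.T@(T-p)*100).round(2),' after-turn frame',(Rt.T@(T-p)*100).round(2),'turn',rv.round(3))
def snap(n,cam='wrist'):
    from bench import ctrl
    d=ctrl.get_image(cam);pickle.dump(d,open(n+'.pkl','wb'));cv2.imwrite(f'pics/{n}.png',d['pixels']);return d
def ray(d,u,v,z):
    c=-d['R'].T@d['t'];r=d['R'].T@np.linalg.solve(d['intrinsics'],[u,v,1]);return (c+r*(z-c[2])/r[2]).round(4)
E
python3 - <<'E'
from h import *
go(.395,-.272,.19,.18)
d=snap('w1');W=cloud(d);m=(W[...,2]>.046)&(W[...,2]<.08);print(proj(d,[.395,-.272,.054]),proj(d,[.38,-.213,.05]))
E
```

```text
t 2.15 pos [ 0.3977 -0.2628  0.3994] psi 0.206 tilt [-0.006  0.005 -1.   ] q7 0.75 grip 0.7 F [0.6 1.1 0.2]
d cm now-frame [-0.87 -0.44  3.74]  after-turn frame [-0.86 -0.44  3.74] turn [-0.005 -0.006  0.016]
[255.98872301 181.5770926 ] [253.22860189 121.3213295 ]
```

View pics/w1.png

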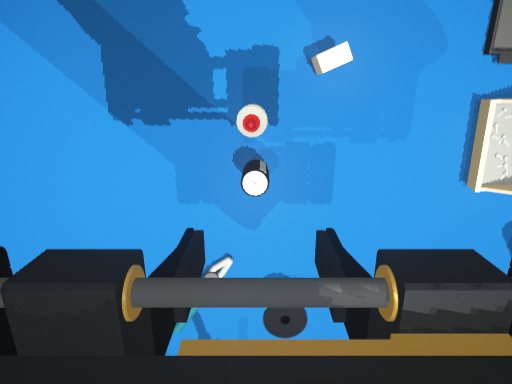

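{"name": "play_rows", "arguments": {
  "targets": "-0.9 -0.4 0 -0.005 -0.006 0.016 0.4;0 0 4 0 0 0 0.4;0 0 4 0 0 0 0.4;0 0 4 0 0 0 0.4;0 0 3 0 0 0 0.4;0 0 2 0 0 0 0.4;0 0 1 0 0 0 0.4;0 0 0 0 0 0 0.4"
}}

```text
time: 3.2
position: [0.3946, -0.2784, 0.2147]
tool_rot: [2.027, 2.392, -0.003]
ft_force: [-0.7, 0.2, 0.0]
grip_width: 0.7
```

```bash
python3 - <<'E'
from h import *
go(.395,-.272,.19,.024)
d=snap('w2');print(ray(pickle.load(open('w1.pkl','rb')),255.5,182.5,.054))
E
```

```text
t 3.2 pos [ 0.3946 -0.2784  0.2147] psi 0.165 tilt [ 0.004 -0.005 -1.   ] q7 0.66 grip 0.7 F [-0.7  0.2  0. ]
d cm now-frame [0.63 0.15 0.87]  after-turn frame [0.62 0.17 0.87] turn [ 0.003  0.006 -0.025]
[ 0.3947 -0.2731  0.054 ]
```

View pics/w2.png

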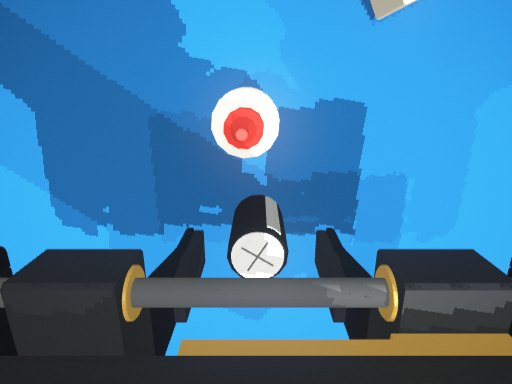

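{"name": "play_rows", "arguments": {
  "targets": "0.5 0.1 0.4 0 0 -0.02 0.4;0 0 0.4 0 0 0 0.4;0 0 0 0 0 0 -1;0 0 0 0 0 0 -1;0 0 0 0 0 0 -1;0 0 0 0 0 0 -1;0 0 0 0 0 0 -1;0 0 0 0 0 0 -1"
}}

```text
time: 4.25
position: [0.3961, -0.274, 0.2094]
tool_rot: [1.998, 2.408, -0.003]
ft_force: [1.3, -0.1, -0.5]
grip_width: 0.337
```

```bash
python3 - <<'E'
from h import *
go(.641,-.060,.186,.13)
E
```

```text
t 4.25 pos [ 0.3961 -0.274   0.2094] psi 0.185 tilt [ 0.008 -0.01  -1.   ] q7 0.66 grip 0.337 F [ 1.3 -0.1 -0.5]
d cm now-frame [ 16.41  28.08 -10.26]  after-turn frame [ 16.5   28.03 -10.26] turn [ 0.006  0.011 -0.001]
```

{"name": "play_rows", "arguments": {
  "targets": "0 0 -1 0 0 0 -1;0 0 -4 0 0 0 -1;0 0 -4 0 0 0 -1;0 0 -3 0 0 0 -1;2.4 4 0 0 0 0 -1;2.4 4 0 0 0 0 -1;2.4 4 0 0 0 0 -1;2.4 4 0 0 0 0 -1;2.4 4 0 0 0 0 -1;2.4 4 0 0 0 0 -1;2 4 0 0 0 0 -1;0 0 0 0 0 0 -1"
}}

```text
time: 5.75
position: [0.6472, -0.0554, 0.3412]
tool_rot: [2.001, 2.397, 0.001]
ft_force: [0.4, -0.1, -1.4]
grip_width: 0.333
```

```bash
python3 - <<'E'
from h import *
go(.641,-.060,.186,.031)
d=snap('w3');print([proj(d,[x,y,.009]).round(1).tolist() for x,y in((.607,.117),(.618,.058),(.630,0),(.641,-.060))])
E
```

```text
t 5.75 pos [ 0.6472 -0.0554  0.3412] psi 0.179 tilt [ 0.015 -0.012 -1.   ] q7 0.06 grip 0.333 F [ 0.4 -0.1 -1.4]
d cm now-frame [-0.16 -0.85 12.81]  after-turn frame [-0.34 -0.69 12.82] turn [ 0.013  0.015 -0.007]
[[242.6, -40.9], [244.1, 40.2], [246.6, 110.2], [247.5, 173.8]]
```

View pics/w3.png

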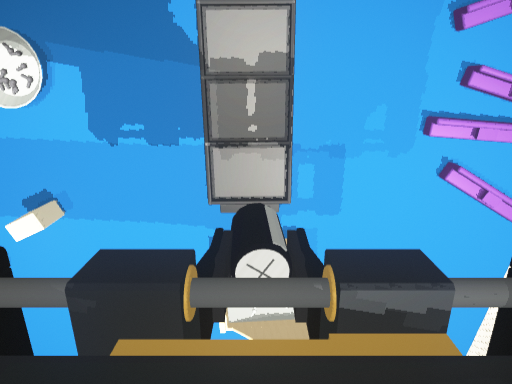

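```bash
python3 - <<'E'
from h import *
d=pickle.load(open('w3.pkl','rb'))
cv2.imwrite('pics/w3c.png',cv2.resize(d['pixels'][0:230,180:320],None,fx=2.5,fy=2.5,interpolation=cv2.INTER_CUBIC))
E
```

```text
(no output)
```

View pics/w3c.png

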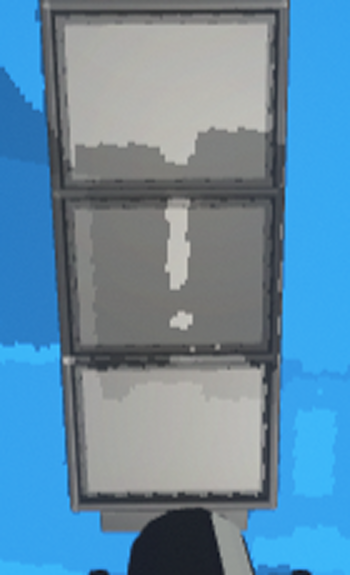

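```bash
python3 - <<'E'
from h import *
d=pickle.load(open('w3.pkl','rb'))
for n,l,r in((-122,(72,510),(277,507)),(-60,(64,359),(281,359)),(0,(53,190),(284,189)),(60,(41,5),(288,5))):
    a,b=[ray(d,180+(x+.5)/2.5-.5,(y+.5)/2.5-.5,.009)[:2] for x,y in(l,r)]
    m=(a+b)/2;print(n,m,np.linalg.norm(a-b).round(4),'implied centre',(m-n/1000*np.array([-.185,.983])).round(4), np.arctan2(*(a-b)[::-1]).round(3))
E
```

```text
-122 [ 0.6482  -0.09005] 0.0831 implied centre [0.6256 0.0299] -2.952
-60 [ 0.63715 -0.03   ] 0.0828 implied centre [0.626 0.029] -2.964
0 [0.62545 0.02995] 0.0827 implied centre [0.6255 0.03  ] -2.958
60 [0.61445 0.0874 ] 0.0829 implied centre [0.6255 0.0284] -2.96
```

{"name": "play_rows", "arguments": {
  "targets": "-0.2 -0.8 0 0.01 0.012 0 -1;0 0 4 0 0 0 -1;0 0 4 0 0 0 -1;0 0 2 0 0 0 -1;0 0 1 0 0 0 -1;0 0 0 0 0 0 -1"
}}

```text
time: 6.55
position: [0.6347, -0.0703, 0.2323]
tool_rot: [2.025, 2.392, -0.009]
ft_force: [0.4, 0.8, 0.5]
grip_width: 0.335
```

```bash
python3 - <<'E'
from h import *
go(.642,-.0592,.184,.0315)
E
```

```text
t 6.55 pos [ 0.6347 -0.0703  0.2323] psi 0.166 tilt [ 0.002 -0.009 -1.   ] q7 0.04 grip 0.335 F [0.4 0.8 0.5]
d cm now-frame [0.99 0.9  1.88]  after-turn frame [0.96 0.92 1.88] turn [ 0.     0.01  -0.018]
```

{"name": "play_rows", "arguments": {
  "targets": "0.9 0.9 0.3 0 0.01 -0.018 -1;0 0 0 0 0 0 -1"
}}

```text
time: 6.8
position: [0.6437, -0.059, 0.2317]
tool_rot: [2.005, 2.415, 0.006]
ft_force: [0.4, -0.1, -0.5]
grip_width: 0.338
```

```bash
python3 - <<'E'
from h import *
go(.642,-.0592,.184,.0315)
E
```

```text
t 6.8 pos [ 0.6437 -0.059   0.2317] psi 0.185 tilt [ 0.004  0.001 -1.   ] q7 0.04 grip 0.338 F [ 0.4 -0.1 -0.5]
d cm now-frame [ 0.01 -0.18  1.81]  after-turn frame [ 0.01 -0.17  1.82] turn [ 0.004 -0.     0.001]
```

{"name": "play_rows", "arguments": {
  "targets": "0 -0.1 0.9 0 0 0 -1;0 0 0.6 0 0 0 -1;0 0 0 0 0 0 -1"
}}

```text
time: 7.18
position: [0.6431, -0.0587, 0.2163]
tool_rot: [2.003, 2.415, 0.006]
ft_force: [0.4, -0.5, 0.3]
grip_width: 0.339
```

```bash
python3 - <<'E'
from h import *
go(.642,-.0592,.184,.0305)
E
```

```text
t 7.17 pos [ 0.6431 -0.0587  0.2163] psi 0.186 tilt [ 0.005  0.001 -1.   ] q7 0.03 grip 0.339 F [ 0.4 -0.5  0.3]
d cm now-frame [-0.03 -0.12  0.38]  after-turn frame [-0.03 -0.12  0.38] turn [0.005 0.    0.002]
```

{"name": "play_rows", "arguments": {
  "targets": "0 -0.1 0.2 0 0 0 -1;0 0 0.15 0 0 0 -1;0 0 0 0 0 0 -1"
}}

```text
time: 7.55
position: [0.642, -0.0592, 0.2126]
tool_rot: [2.004, 2.415, 0.006]
ft_force: [-0.1, -0.2, -0.8]
grip_width: 0.344
```

```bash
python3 - <<'E'
from h import *
go(.642,-.0592,.184,.0305)
snap('d1','side');d=snap('s1','scene')
for n,o in(('d1',(160,140)),('s1',(230,190))):
    d=pickle.load(open(n+'.pkl','rb'));x,y=o;cv2.imwrite(f'pics/{n}.png',cv2.resize(d['pixels'][y:y+100,x:x+130],None,fx=5,fy=5,interpolation=cv2.INTER_CUBIC))
E
```

```text
t 7.55 pos [ 0.642  -0.0592  0.2126] psi 0.186 tilt [ 0.005  0.001 -1.   ] q7 0.03 grip 0.344 F [-0.1 -0.2 -0.8]
d cm now-frame [ 0.   -0.    0.01]  after-turn frame [ 0.   -0.    0.01] turn [0.005 0.    0.002]
```

View pics/s1.png

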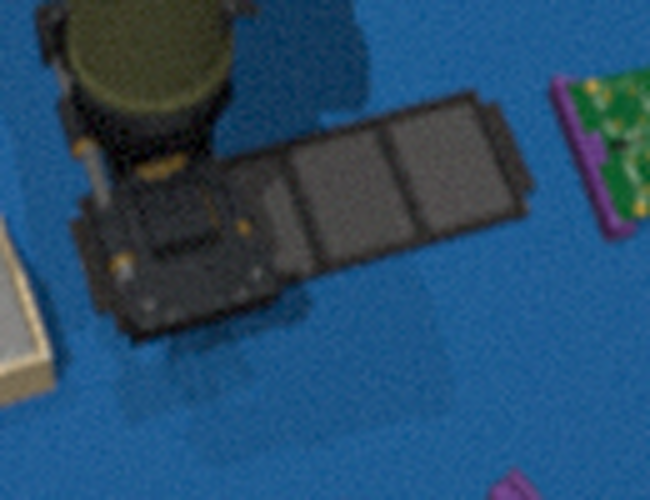

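{"name": "play_rows", "arguments": {
  "targets": "0 0 0 0 0 0 -0.1;0 0 0 0 0 0 0;0 0 0 0 0 0 0.2;0 0 0 0 0 0 0.2;0 0 -1 0 0 0 0.2;0 0 -3 0 0 0 0.2;0 0 -5 0 0 0 0.2;0 0 -6 0 0 0 0.2"
}}

```text
time: 8.65
position: [0.6399, -0.0596, 0.3633]
tool_rot: [-2.003, -2.415, 0.001]
ft_force: [1.0, -1.4, -0.3]
grip_width: 0.596
```

```bash
python3 - <<'E'
from h import *
go(.446,-.139,.6,.18)
d=snap('w4')
for n in('scene','side'):
    d=snap(n+'2',n);W=cloud(d);P=W.reshape(-1,3);b=P[(abs(P[:,0]-.642)<.03)&(abs(P[:,1]+.059)<.03)&(P[:,2]>.03)&(P[:,2]<.07)];t=b[b[:,2]>.05];print(n,len(b),np.percentile(b[:,2],90).round(4) if len(b) else 0,t.mean(0))
E
```

```text
t 8.65 pos [ 0.6399 -0.0596  0.3633] psi 0.186 tilt [-0.004  0.002 -1.   ] q7 0.09 grip 0.596 F [ 1.  -1.4 -0.3]
d cm now-frame [ -4.22 -20.53   0.18]  after-turn frame [  4.39 -20.49   0.13] turn [-0.002 -0.003 -0.414]
scene 93 0.0583 [ 0.64763305 -0.05681856  0.05609063]
side 148 0.0578 [ 0.63950715 -0.05455667  0.05609717]
```

View pics/w4.png

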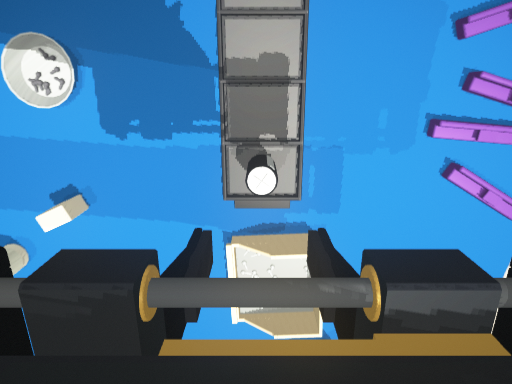

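{"name": "play_rows", "arguments": {
  "targets": "-0.85 -4.1 0 0 0 0 0.2;-0.85 -4.1 0 0 0 0 0.2;-0.85 -4.1 0 0 0 0 0.2;-0.85 -4.1 0 0 0 0 0.2;-0.85 -4.1 0 0 0 0 0.2;0 0 0 0 0 0.167 0.2;0 0 0 0 0 0.167 0.2;0 0 0 0 0 0.167 0.2;0 0 0 0 0 0.167 0.2;0 0 0 0 0 0.167 0.2;0 0 0 0 0 0.167 0.2;0 0 0 0 0 0.167 0.2;0 0 0 0 0 0 0.2"
}}

```text
time: 10.42
position: [0.4353, -0.1406, 0.355]
tool_rot: [-3.015, -0.849, 0.015]
ft_force: [0.5, 0.1, 0.2]
grip_width: 0.598
```

```bash
python3 - <<'E'
from h import *
go(.446,-.139,-.98,.13)
d=snap('w5');print(proj(d,[.446,-.139,.04]))
W=cloud(d);m=(W[...,2]>.035)&(W[...,2]<.047)&(abs(W[...,0]-.446)<.03)&(abs(W[...,1]+.139)<.03)
t=W[m];print(len(t),cv2.minAreaRect((t[:,:2]*1000).astype(np.float32)),np.median(t[:,2]))
E
```

```text
t 10.43 pos [ 0.4353 -0.1406  0.355 ] psi -1.022 tilt [-0.012  0.007 -1.   ] q7 -0.74 grip 0.598 F [0.5 0.1 0.2]
d cm now-frame [1.02 0.47 4.29]  after-turn frame [0.98 0.46 4.3 ] turn [-0.012  0.006 -0.042]
[267.85061208 168.17071685]
664 ((444.664306640625, -138.36685180664062), (32.284847259521484, 17.94534683227539), 35.05893325805664) 0.040565014505290355
```

View pics/w5.png

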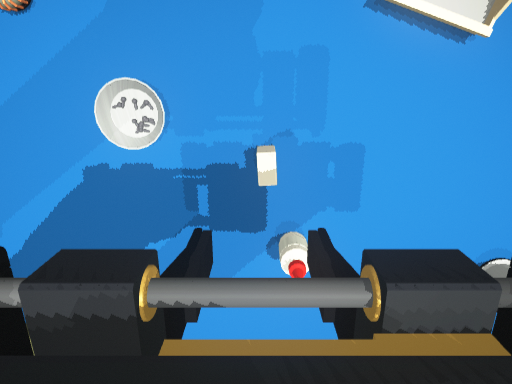

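{"name": "play_rows", "arguments": {
  "targets": "0.9 0.35 3 -0.012 0.006 -0.063 0.2;0 0 4 0 0 0 0.2;0 0 4 0 0 0 0.2;0 0 0 0 0 0 0.2"
}}

```text
time: 10.98
position: [0.4446, -0.1389, 0.2423]
tool_rot: [2.987, 0.969, 0.001]
ft_force: [-0.4, 0.1, -0.1]
grip_width: 0.597
```

```bash
python3 - <<'E'
from h import *
go(.4447,-.1384,-.959,.016)
d=snap('w6')
W=cloud(d);m=(W[...,2]>.035)&(W[...,2]<.047)&(abs(W[...,0]-.446)<.03)&(abs(W[...,1]+.139)<.03)
t=W[m];print(len(t),cv2.minAreaRect((t[:,:2]*1000).astype(np.float32)),np.median(t[:,2]))
E
```

```text
t 10.97 pos [ 0.4446 -0.1389  0.2423] psi -0.944 tilt [ 0.001 -0.001 -1.   ] q7 -0.76 grip 0.597 F [-0.4  0.1 -0.1]
d cm now-frame [ 0.04 -0.04  4.43]  after-turn frame [ 0.04 -0.03  4.43] turn [ 0.001 -0.     0.015]
1470 ((444.8860778808594, -138.409912109375), (32.402435302734375, 17.585323333740234), 35.15829849243164) 0.04053514230734852
```

{"name": "play_rows", "arguments": {
  "targets": "0 0 2.5 0 0 0.015 0.2;0 0 1.2 0 0 0 0.2;0 0 0.5 0 0 0 0.2;0 0 0 0 0 0 0.2"
}}

```text
time: 11.52
position: [0.4494, -0.1406, 0.2073]
tool_rot: [2.984, 0.946, 0.018]
ft_force: [0.1, 0.3, -0.2]
grip_width: 0.601
```

```bash
python3 - <<'E'
from h import *
go(.4448,-.1384,-.957,.016)
E
```

```text
t 11.53 pos [ 0.4494 -0.1406  0.2073] psi -0.957 tilt [ 0.014 -0.007 -1.   ] q7 -0.81 grip 0.601 F [ 0.1  0.3 -0.2]
d cm now-frame [-0.26 -0.46  0.93]  after-turn frame [-0.25 -0.44  0.93] turn [ 0.014 -0.007  0.   ]
```

{"name": "play_rows", "arguments": {
  "targets": "-0.25 -0.4 0.8 0.014 -0.007 0 0.2;0 0 0 0 0 0 0.2"
}}

```text
time: 11.78
position: [0.4454, -0.1388, 0.1999]
tool_rot: [2.994, 0.95, 0.001]
ft_force: [-0.5, -0.1, -0.9]
grip_width: 0.602
```

```bash
python3 - <<'E'
from h import *
go(.4448,-.1384,-.957,.016)
E
```

```text
t 11.78 pos [ 0.4454 -0.1388  0.1999] psi -0.956 tilt [ 0.001 -0.    -1.   ] q7 -0.81 grip 0.602 F [-0.5 -0.1 -0.9]
d cm now-frame [-0.03 -0.07  0.19]  after-turn frame [-0.03 -0.07  0.19] turn [ 0.001 -0.001  0.001]
```

{"name": "play_rows", "arguments": {
  "targets": "0 0 0 0 0 0 -0.3;0 0 0 0 0 0 -1;0 0 0 0 0 0 -1;0 0 0 0 0 0 -1;0 0 0 0 0 0 -1"
}}

```text
time: 12.4
position: [0.4457, -0.1389, 0.2004]
tool_rot: [2.993, 0.95, 0.003]
ft_force: [-0.0, 1.2, -0.1]
grip_width: 0.202
```

{"name": "play_rows", "arguments": {
  "targets": "0 0 -1 0 0 0 -1;0 0 -4 0 0 0 -1;0 0 -4 0 0 0 -1;0 0 -3 0 0 0 -1;0 0 0 0 0 -0.163 -1;0 0 0 0 0 -0.163 -1;0 0 0 0 0 -0.163 -1;0 0 0 0 0 -0.163 -1;0 0 0 0 0 -0.163 -1;0 0 0 0 0 -0.163 -1;0 0 0 0 0 -0.163 -1;0 0 0 0 0 0 -1"
}}

```text
time: 13.9
position: [0.4456, -0.1373, 0.3325]
tool_rot: [1.954, 2.448, 0.003]
ft_force: [0.1, -0.1, 0.5]
grip_width: 0.206
```

```bash
python3 - <<'E'
from h import *
go(.631,-.0002,.184,.13)
E
```

```text
t 13.9 pos [ 0.4456 -0.1373  0.3325] psi 0.223 tilt [ 0.009 -0.004 -1.   ] q7 0.47 grip 0.206 F [ 0.1 -0.1  0.5]
d cm now-frame [ 9.28 21.1   2.16]  after-turn frame [10.09 20.73  2.05] turn [0.008 0.006 0.039]
```

{"name": "play_rows", "arguments": {
  "targets": "1.55 3.5 0 0 0 0 -1;1.55 3.5 0 0 0 0 -1;1.55 3.5 0 0 0 0 -1;1.55 3.5 0 0 0 0 -1;1.55 3.5 0 0 0 0 -1;1.55 3.5 0 0 0 0 -1;0 0 0 0 0 0.039 -1;0 0 0 0 0 0 -1"
}}

```text
time: 14.9
position: [0.637, 0.0005, 0.3355]
tool_rot: [2.04, 2.374, 0.005]
ft_force: [-0.5, -0.2, -0.4]
grip_width: 0.204
```

```bash
python3 - <<'E'
from h import *
go(.631,-.0002,.184,.05)
E
```

```text
t 14.9 pos [6.370e-01 5.000e-04 3.355e-01] psi 0.151 tilt [ 0.011 -0.005 -1.   ] q7 -0.07 grip 0.204 F [-0.5 -0.2 -0.4]
d cm now-frame [ 0.09 -0.7  10.35]  after-turn frame [ 0.04 -0.6  10.35] turn [ 0.01   0.007 -0.033]
```

{"name": "play_rows", "arguments": {
  "targets": "0 -0.6 3 0.01 0.007 -0.033 -1;0 0 4 0 0 0 -1;0 0 3 0 0 0 -1;0 0 0 0 0 0 -1"
}}

```text
time: 15.4
position: [0.631, -0.0025, 0.2351]
tool_rot: [2.014, 2.408, 0.001]
ft_force: [-1.0, 0.3, 0.3]
grip_width: 0.204
```

```bash
python3 - <<'E'
from h import *
go(.631,-.0002,.184,.0225)
E
```

```text
t 15.4 pos [ 0.631  -0.0025  0.2351] psi 0.177 tilt [ 0.002 -0.001 -1.   ] q7 -0.09 grip 0.204 F [-1.   0.3  0.3]
d cm now-frame [0.23 0.04 3.06]  after-turn frame [0.22 0.05 3.06] turn [ 0.002  0.002 -0.007]
```

{"name": "play_rows", "arguments": {
  "targets": "0.2 0 1.5 0 0 0 -1;0 0 0.8 0 0 0 -1;0 0 0 0 0 0 -1"
}}

```text
time: 15.78
position: [0.6318, -0.0008, 0.2141]
tool_rot: [2.014, 2.403, 0.005]
ft_force: [-0.7, 0.7, -0.0]
grip_width: 0.206
```

```bash
python3 - <<'E'
from h import *
go(.631,-.0002,.184,.0215)
E
```

```text
t 15.78 pos [ 0.6318 -0.0008  0.2141] psi 0.176 tilt [ 0.007 -0.002 -1.   ] q7 -0.1 grip 0.206 F [-0.7  0.7 -0. ]
d cm now-frame [ 0.08 -0.07  1.06]  after-turn frame [ 0.08 -0.06  1.06] turn [ 0.006  0.003 -0.008]
```

{"name": "play_rows", "arguments": {
  "targets": "0 0 0.6 0.005 0.002 0 -1;0 0 0.3 0 0 0 -1;0 0 0 0 0 0 -1"
}}

```text
time: 16.15
position: [0.6324, -0.0007, 0.2058]
tool_rot: [2.016, 2.405, 0.002]
ft_force: [0.8, 0.2, 0.0]
grip_width: 0.207
```

```bash
python3 - <<'E'
from h import *
go(.631,-.0002,.184,.0215)
E
```

```text
t 16.15 pos [ 0.6324 -0.0007  0.2058] psi 0.175 tilt [ 0.003 -0.001 -1.   ] q7 -0.11 grip 0.207 F [0.8 0.2 0. ]
d cm now-frame [ 0.07 -0.13  0.23]  after-turn frame [ 0.07 -0.13  0.23] turn [ 0.003  0.001 -0.009]
```

Release opening moderately (neighbour clearance is along the other axis).

{"name": "play_rows", "arguments": {
  "targets": "0 0 0.2 0 0 0 -1;0 0 0 0 0 0 -1;0 0 0 0 0 0 -0.4;0 0 0 0 0 0 -0.2;0 0 0 0 0 0 0;0 0 0 0 0 0 0;0 0 -1 0 0 0 0.2;0 0 -3 0 0 0 0.2;0 0 -5 0 0 0 0.2;0 0 -5 0 0 0 0.2;0 0 0 0 0 0 0.2"
}}

```text
time: 17.52
position: [0.6321, -0.0002, 0.351]
tool_rot: [2.015, 2.405, 0.005]
ft_force: [0.1, 0.4, 0.0]
grip_width: 0.603
```

```bash
python3 - <<'E'
from h import *
go(.460,.136,.184,.18)
d=snap('w7')
E
```

```text
t 17.52 pos [ 6.321e-01 -2.000e-04  3.510e-01] psi 0.176 tilt [ 0.005 -0.    -1.   ] q7 -0.04 grip 0.603 F [0.1 0.4 0. ]
d cm now-frame [ 16.42 -14.55  -1.2 ]  after-turn frame [ 16.53 -14.43  -1.1 ] turn [ 0.005  0.001 -0.008]
```

View pics/w7.png

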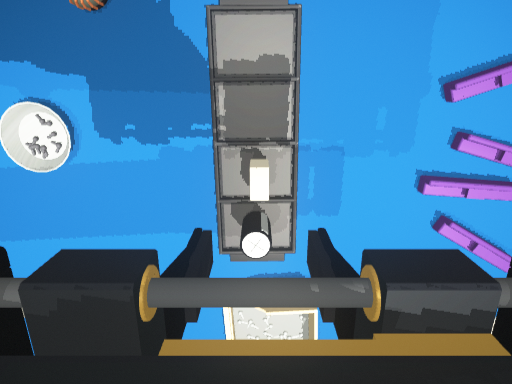

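{"name": "play_rows", "arguments": {
  "targets": "3.3 -2.9 0 0 0 0 0.4;3.3 -2.9 0 0 0 0 0.4;3.3 -2.9 0 0 0 0 0.4;3.3 -2.9 0 0 0 0 0.4;3.3 -2.9 0 0 0 0 0.4;0 0 3 0.005 0 0 0.4;0 0 3 0 0 0 0.4;0 0 0 0 0 0 0.4"
}}

```text
time: 18.58
position: [0.4501, 0.1389, 0.2796]
tool_rot: [-2.013, -2.4, 0.021]
ft_force: [-0.1, -0.2, -0.3]
grip_width: 0.697
```

```bash
python3 - <<'E'
from h import *
go(.460,.136,.184,.010)
d=snap('w8')
W=cloud(d);m=(W[...,2]>.009)&(W[...,2]<.03)&(abs(W[...,0]-.46)<.03)&(abs(W[...,1]-.136)<.03)
t=W[m];print(len(t),cv2.minEnclosingCircle((t[:,:2]*1000).astype(np.float32)),np.percentile(t[:,2],[50,95]),cv2.minAreaRect((t[:,:2]*1000).astype(np.float32)))
E
```

```text
t 18.57 pos [0.4501 0.1389 0.2796] psi 0.175 tilt [-0.015 -0.004 -1.   ] q7 -0.25 grip 0.697 F [-0.1 -0.2 -0.3]
d cm now-frame [-0.45  1.07  8.74]  after-turn frame [-0.47  0.92  8.76] turn [-0.016  0.002 -0.009]
1614 ((458.9039306640625, 137.1261444091797), 19.22269058227539) [0.02031517 0.02246854] ((459.4153137207031, 136.70584106445312), (37.67314147949219, 36.31465148925781), 68.27726745605469)
```

View pics/w8.png

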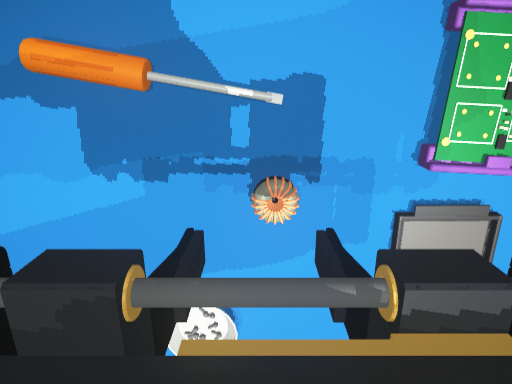

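{"name": "play_rows", "arguments": {
  "targets": "-0.3 0.9 1 -0.016 0.002 0 0.4;0 0 3 0 0 0 0.4;0 0 2 0 0 0 0.4;0 0 0 0 0 0 0.4"
}}

```text
time: 19.12
position: [0.465, 0.1366, 0.2215]
tool_rot: [2.019, 2.398, 0.015]
ft_force: [-0.9, 0.6, -0.8]
grip_width: 0.703
```

```bash
python3 - <<'E'
from h import *
go(.459,.137,.184,.010)
E
```

```text
t 19.12 pos [0.465  0.1366 0.2215] psi 0.171 tilt [ 0.012  0.003 -1.   ] q7 -0.33 grip 0.703 F [-0.9  0.6 -0.8]
d cm now-frame [ 0.14 -0.62  2.94]  after-turn frame [ 0.14 -0.58  2.95] turn [ 0.012 -0.    -0.013]
```

{"name": "play_rows", "arguments": {
  "targets": "0.1 -0.5 1.4 0.012 0 -0.013 0.4;0 0 1 0 0 0 0.4;0 0 0 0 0 0 0.4"
}}

```text
time: 19.5
position: [0.4612, 0.1367, 0.1975]
tool_rot: [2.007, 2.416, 0.003]
ft_force: [0.7, 0.5, -1.0]
grip_width: 0.703
```

```bash
python3 - <<'E'
from h import *
go(.459,.137,.184,.010)
E
```

```text
t 19.5 pos [0.4612 0.1367 0.1975] psi 0.184 tilt [ 0.002  0.001 -1.   ] q7 -0.35 grip 0.703 F [ 0.7  0.5 -1. ]
d cm now-frame [ 0.06 -0.21  0.55]  after-turn frame [ 0.06 -0.21  0.55] turn [ 0.002 -0.     0.   ]
```

{"name": "play_rows", "arguments": {
  "targets": "0 -0.2 0.5 0 0 0 0.4;0 0 0 0 0 0 0.4;0 0 0 0 0 0 0;0 0 0 0 0 0 -1;0 0 0 0 0 0 -1;0 0 0 0 0 0 -1;0 0 0 0 0 0 -1"
}}

```text
time: 20.38
position: [0.4596, 0.1366, 0.1933]
tool_rot: [2.006, 2.414, 0.005]
ft_force: [0.4, 0.4, -0.1]
grip_width: 0.43
```

```bash
python3 - <<'E'
from h import *
go(.609,.1178,.184,.11)
E
```

```text
t 20.38 pos [0.4596 0.1366 0.1933] psi 0.184 tilt [ 0.004  0.001 -1.   ] q7 -0.35 grip 0.43 F [ 0.4  0.4 -0.1]
d cm now-frame [-4.58 14.39 -9.8 ]  after-turn frame [-4.58 14.34 -9.87] turn [0.005 0.    0.   ]
```

{"name": "play_rows", "arguments": {
  "targets": "0 0 -1 0 0 0 -1;0 0 -4 0 0 0 -1;0 0 -4 0 0 0 -1;-1.1 3.5 0 0 0 0 -1;-1.1 3.5 0 0 0 0 -1;-1.1 3.5 0 0 0 0 -1;-1.1 3.5 0 0 0 0 -1;0 0 0 0 0 0 -1"
}}

```text
time: 21.38
position: [0.6093, 0.1184, 0.2932]
tool_rot: [2.002, 2.409, 0.01]
ft_force: [-0.4, 1.2, -0.3]
grip_width: 0.43
```

```bash
python3 - <<'E'
from h import *
go(.609,.1178,.184,.0150)
E
```

```text
t 21.38 pos [0.6093 0.1184 0.2932] psi 0.184 tilt [ 0.011 -0.001 -1.   ] q7 -0.28 grip 0.43 F [-0.4  1.2 -0.3]
d cm now-frame [-0.03 -0.15  9.62]  after-turn frame [-0.05 -0.05  9.62] turn [0.011 0.003 0.   ]
```

{"name": "play_rows", "arguments": {
  "targets": "0 -0.1 4 0.011 0.003 0 -1;0 0 3 0 0 0 -1;0 0 0 0 0 0 -1"
}}

```text
time: 21.75
position: [0.6077, 0.119, 0.2238]
tool_rot: [-2.006, -2.417, -0.001]
ft_force: [-0.3, 0.3, 0.0]
grip_width: 0.428
```

```bash
python3 - <<'E'
from h import *
go(.609,.1178,.184,.0145)
E
```

```text
t 21.75 pos [0.6077 0.119  0.2238] psi 0.185 tilt [-0.     0.001 -1.   ] q7 -0.31 grip 0.428 F [-0.3  0.3  0. ]
d cm now-frame [-0.15  0.1   2.73]  after-turn frame [-0.15  0.1   2.73] turn [ 0.    -0.001  0.001]
```

{"name": "play_rows", "arguments": {
  "targets": "-0.1 0.1 1.4 0 0 0 -1;0 0 0.8 0 0 0 -1;0 0 0 0 0 0 -1"
}}

```text
time: 22.12
position: [0.6093, 0.1188, 0.2038]
tool_rot: [2.005, 2.416, 0.005]
ft_force: [-0.1, 0.7, 0.0]
grip_width: 0.425
```

```bash
python3 - <<'E'
from h import *
go(.609,.1178,.184,.0145)
E
```

```text
t 22.12 pos [0.6093 0.1188 0.2038] psi 0.185 tilt [ 0.004  0.001 -1.   ] q7 -0.33 grip 0.425 F [-0.1  0.7  0. ]
d cm now-frame [-0.09 -0.05  0.73]  after-turn frame [-0.09 -0.05  0.73] turn [ 0.004 -0.     0.001]
```

{"name": "play_rows", "arguments": {
  "targets": "-0.1 0 0.4 0 0 0 -1;0 0 0.3 0 0 0 -1;0 0 0 0 0 0 -1"
}}

```text
time: 22.5
position: [0.61, 0.1179, 0.1976]
tool_rot: [2.004, 2.415, 0.007]
ft_force: [0.1, 0.1, -0.6]
grip_width: 0.427
```

```bash
python3 - <<'E'
from h import *
go(.609,.1178,.184,.0145)
E
```

```text
t 22.5 pos [0.61   0.1179 0.1976] psi 0.185 tilt [ 0.006  0.001 -1.   ] q7 -0.33 grip 0.427 F [ 0.1  0.1 -0.6]
d cm now-frame [ 0.01 -0.1   0.1 ]  after-turn frame [ 0.01 -0.1   0.11] turn [ 0.006 -0.     0.001]
```

{"name": "play_rows", "arguments": {
  "targets": "0 0 0.1 0 0 0 -1;0 0 0 0 0 0 0;0 0 0 0 0 0 0.1;0 0 0 0 0 0 0.2;0 0 0 0 0 0 0.2;0 0 -1 0 0 0 0.3;0 0 -3 0 0 0 0.3;0 0 -5 0 0 0 0.3;0 0 -5 0 0 0 0.3;0 0 0 0 0 0 0.3"
}}

```text
time: 23.75
position: [0.6094, 0.1184, 0.3438]
tool_rot: [2.002, 2.415, 0.011]
ft_force: [0.5, 0.3, -0.5]
grip_width: 0.65
```

```bash
python3 - <<'E'
from h import *
go(.4145,.304,.33,.15)
d=snap('w9')
E
```

```text
t 23.75 pos [0.6094 0.1184 0.3438] psi 0.186 tilt [ 0.008  0.002 -1.   ] q7 -0.25 grip 0.65 F [ 0.5  0.3 -0.5]
d cm now-frame [ 21.85 -15.72   1.07]  after-turn frame [ 23.88 -12.42   1.18] turn [ 0.008 -0.    -0.144]
```

View pics/w9.png

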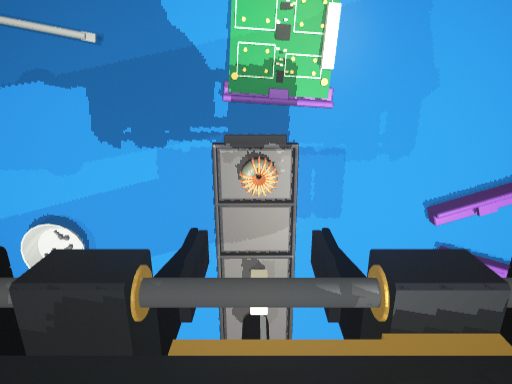

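{"name": "play_rows", "arguments": {
  "targets": "3.6 -2.6 0 0 0 0 0.3;3.6 -2.6 0 0 0 0 0.3;3.6 -2.6 0 0 0 0 0.3;3.6 -2.6 0 0 0 0 0.3;3.6 -2.6 0 0 0 0 0.3;3.6 -2.6 0 0 0 0 0.3;0 0 3 0 0 -0.144 0.3;0 0 2 0 0 0 0.3;0 0 0 0 0 0 0.3"
}}

```text
time: 24.92
position: [0.4056, 0.3037, 0.2814]
tool_rot: [-1.818, -2.557, 0.014]
ft_force: [0.1, 1.1, 0.6]
grip_width: 0.649
```

```bash
python3 - <<'E'
from h import *
go(.4145,.304,.33,.013)
d=snap('w10')
W=cloud(d);m=(W[...,2]>.026)&(W[...,2]<.037)&(abs(W[...,0]-.415)<.035)&(abs(W[...,1]-.304)<.035)
t=W[m];print(len(t),np.percentile(t[:,2],[50,95]),cv2.minAreaRect((t[:,:2]*1000).astype(np.float32)))
E
```

```text
t 24.93 pos [0.4056 0.3037 0.2814] psi 0.335 tilt [-0.008 -0.005 -1.   ] q7 -0.52 grip 0.649 F [0.1 1.1 0.6]
d cm now-frame [-0.25  0.93  8.64]  after-turn frame [-0.26  0.85  8.64] turn [-0.009  0.002  0.005]
1468 [0.03049525 0.03160077] ((413.17510986328125, 306.23626708984375), (31.94353675842285, 27.498929977416992), 18.218122482299805)
```

View pics/w10.png

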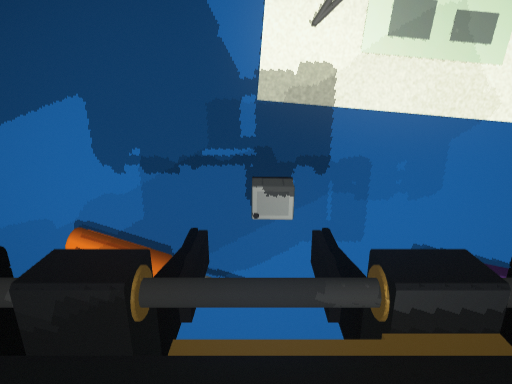

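{"name": "play_rows", "arguments": {
  "targets": "0 0.8 2 -0.009 0.002 0.015 0.3;0 0 3 0 0 0 0.3;0 0 0 0 0 0 0.3"
}}

```text
time: 25.35
position: [0.4154, 0.3062, 0.2333]
tool_rot: [1.843, 2.541, 0.006]
ft_force: [-0.0, 0.1, 0.6]
grip_width: 0.646
```

```bash
python3 - <<'E'
from h import *
go(.4132,.3062,.318,.012)
d=snap('w11')
W=cloud(d);m=(W[...,2]>.026)&(W[...,2]<.037)&(abs(W[...,0]-.415)<.035)&(abs(W[...,1]-.304)<.035)
t=W[m];print(len(t),np.percentile(t[:,2],[50,95]),cv2.minAreaRect((t[:,:2]*1000).astype(np.float32)))
E
```

```text
t 25.35 pos [0.4154 0.3062 0.2333] psi 0.316 tilt [ 0.004  0.001 -1.   ] q7 -0.6 grip 0.646 F [-0.   0.1  0.6]
d cm now-frame [ 0.07 -0.23  3.93]  after-turn frame [ 0.07 -0.21  3.93] turn [ 0.004 -0.    -0.002]
2176 [0.03053031 0.03155818] ((413.0783996582031, 306.308349609375), (31.869356155395508, 27.083965301513672), 18.186166763305664)
```

{"name": "play_rows", "arguments": {
  "targets": "0 -0.2 2 0.004 0 0 0.3;0 0 1 0 0 0 0.3;0 0 0.6 0 0 0 0.3;0 0 0 0 0 0 0.3"
}}

```text
time: 25.9
position: [0.4154, 0.3068, 0.199]
tool_rot: [1.843, 2.54, 0.01]
ft_force: [-0.5, 0.1, 0.0]
grip_width: 0.653
```

```bash
python3 - <<'E'
from h import *
go(.4132,.3062,.318,.012)
E
```

```text
t 25.9 pos [0.4154 0.3068 0.199 ] psi 0.315 tilt [ 0.006  0.003 -1.   ] q7 -0.65 grip 0.653 F [-0.5  0.1  0. ]
d cm now-frame [ 0.01 -0.23  0.5 ]  after-turn frame [ 0.02 -0.23  0.5 ] turn [ 0.007 -0.001 -0.003]
```

{"name": "play_rows", "arguments": {
  "targets": "0 -0.2 0.4 0.006 0 0 0.3;0 0 0 0 0 0 0.3;0 0 0 0 0 0 0;0 0 0 0 0 0 -0.3;0 0 0 0 0 0 -1;0 0 0 0 0 0 -1;0 0 0 0 0 0 -1"
}}

```text
time: 26.78
position: [0.4138, 0.3065, 0.1957]
tool_rot: [1.845, 2.542, 0.004]
ft_force: [0.1, 0.5, 0.1]
grip_width: 0.365
```

{"name": "play_rows", "arguments": {
  "targets": "0 0 -1 0 0 0 -1;0 0 -4 0 0 0 -1;0 0 -5 0 0 0 -1;0 0 0 0 0 0.134 -1;0 0 0 0 0 0 -1"
}}

```text
time: 27.4
position: [0.4134, 0.3067, 0.301]
tool_rot: [2.012, 2.412, 0.006]
ft_force: [0.4, -0.3, -0.4]
grip_width: 0.365
```

```bash
python3 - <<'E'
from h import *
go(.620,.0588,.184,.12)
E
```

```text
t 27.4 pos [0.4134 0.3067 0.301 ] psi 0.18 tilt [ 0.003  0.002 -1.   ] q7 -0.66 grip 0.365 F [ 0.4 -0.3 -0.4]
d cm now-frame [-28.09  15.89  -0.1 ]  after-turn frame [-28.15  15.78  -0.1 ] turn [ 0.003 -0.002 -0.004]
```

{"name": "play_rows", "arguments": {
  "targets": "-4 2.25 0 0 0 0 -1;-4 2.25 0 0 0 0 -1;-4 2.25 0 0 0 0 -1;-4 2.25 0 0 0 0 -1;-4 2.25 0 0 0 0 -1;-4 2.25 0 0 0 0 -1;-4 2.25 0 0 0 0 -1;0 0 0 0 0 0 -1"
}}

```text
time: 28.4
position: [0.6262, 0.0553, 0.2989]
tool_rot: [-1.978, -2.438, -0.004]
ft_force: [-0.5, -1.0, -0.5]
grip_width: 0.366
```

```bash
python3 - <<'E'
from h import *
go(.620,.0588,.184,.0170)
E
```

```text
t 28.4 pos [0.6262 0.0553 0.2989] psi 0.207 tilt [-0.     0.003 -1.   ] q7 -0.14 grip 0.366 F [-0.5 -1.  -0.5]
d cm now-frame [ 0.44 -0.54  9.99]  after-turn frame [ 0.46 -0.54  9.99] turn [ 0.    -0.003  0.023]
```

{"name": "play_rows", "arguments": {
  "targets": "0.4 -0.5 3 0 -0.003 0.023 -1;0 0 4 0 0 0 -1;0 0 0 0 0 0 -1"
}}

```text
time: 28.78
position: [0.6192, 0.0605, 0.2269]
tool_rot: [-1.997, -2.421, -0.002]
ft_force: [-0.6, -0.2, -0.3]
grip_width: 0.368
```

```bash
python3 - <<'E'
from h import *
go(.620,.0588,.184,.0170)
E
```

```text
t 28.77 pos [0.6192 0.0605 0.2269] psi 0.191 tilt [-0.002  0.003 -1.   ] q7 -0.2 grip 0.368 F [-0.6 -0.2 -0.3]
d cm now-frame [-0.19  0.05  2.79]  after-turn frame [-0.18  0.04  2.79] turn [-0.001 -0.003  0.007]
```

{"name": "play_rows", "arguments": {
  "targets": "-0.1 0 1.4 0 0 0 -1;0 0 0.8 0 0 0 -1;0 0 0 0 0 0 -1"
}}

```text
time: 29.15
position: [0.6203, 0.0612, 0.2069]
tool_rot: [-1.995, -2.426, -0.007]
ft_force: [0.4, -0.0, -0.2]
grip_width: 0.365
```

```bash
python3 - <<'E'
from h import *
go(.620,.0588,.184,.0170)
E
```

```text
t 29.15 pos [0.6203 0.0612 0.2069] psi 0.194 tilt [ 0.002  0.004 -1.   ] q7 -0.21 grip 0.365 F [ 0.4 -0.  -0.2]
d cm now-frame [-0.23 -0.07  0.79]  after-turn frame [-0.23 -0.07  0.79] turn [ 0.003 -0.004  0.01 ]
```

{"name": "play_rows", "arguments": {
  "targets": "-0.2 -0.1 0.4 0 0 0 -1;0 0 0.25 0 0 0 -1;0 0 0 0 0 0 -1"
}}

```text
time: 29.52
position: [0.6203, 0.0589, 0.2015]
tool_rot: [1.995, 2.425, 0.009]
ft_force: [-0.7, -0.1, 0.1]
grip_width: 0.363
```

```bash
python3 - <<'E'
from h import *
go(.620,.0588,.184,.0170)
E
```

```text
t 29.52 pos [0.6203 0.0589 0.2015] psi 0.194 tilt [ 0.005  0.004 -1.   ] q7 -0.21 grip 0.363 F [-0.7 -0.1  0.1]
d cm now-frame [-0.   -0.03  0.25]  after-turn frame [-0.   -0.03  0.25] turn [ 0.005 -0.003  0.01 ]
```

{"name": "play_rows", "arguments": {
  "targets": "0 0 0.25 0 0 0 -1;0 0 0 0 0 0 -1;0 0 0 0 0 0 -0.1;0 0 0 0 0 0 0;0 0 0 0 0 0 0.2;0 0 0 0 0 0 0.2;0 0 -1 0 0 0 0.2;0 0 -3 0 0 0 0.2;0 0 -5 0 0 0 0.2;0 0 -5 0 0 0 0.2;-4 0 0 0 0 0 0.2;-4 0 0 0 0 0 0.2;-2 0 0 0 0 0 0.2;0 0 0 0 0 0 0.2"
}}

```text
time: 31.28
position: [0.6397, -0.0395, 0.3492]
tool_rot: [1.987, 2.426, 0.016]
ft_force: [0.1, -0.1, 0.7]
grip_width: 0.605
```

```bash
python3 - <<'E'
from h import *
go(.620,.0588,.184,.12)
d=snap('w12')
W=cloud(d);o=np.array([.6255,.0293]);yx=np.array([-.183,.983]);xx=np.array([.983,.183])
for n,yy,h in(('choke',.09,.025),('relay',.03,.033),('film',-.03,.043),('ecap',-.09,.057)):
    q=W[...,:2]-o;a=q@xx;b=q@yx;m=(abs(b-yy)<.027)&(abs(a)<.035)&(abs(W[...,2]-h)<.005);t=W[m]
    if len(t):
        r=cv2.minAreaRect(np.stack([a[m],b[m]],1).astype(np.float32)*1000);print(n,len(t),'z',np.median(t[:,2]).round(4),[np.round(k,1) for k in r])
snap('sceneF','scene');snap('sideF','side')
for n,c in(('sceneF',(150,130,250,150)),):
    d=pickle.load(open(n+'.pkl','rb'));x,y,w,h=c;cv2.imwrite(f'pics/{n}.png',cv2.resize(d['pixels'][y:y+h,x:x+w],None,fx=3,fy=3,interpolation=cv2.INTER_CUBIC))
E
```

```text
t 31.27 pos [ 0.6397 -0.0395  0.3492] psi 0.198 tilt [ 0.011  0.005 -1.   ] q7 0.03 grip 0.605 F [ 0.1 -0.1  0.7]
d cm now-frame [10.02 -0.05  4.75]  after-turn frame [10.03 -0.14  4.72] turn [ 0.011 -0.003  0.014]
choke 394 z 0.0233 [array([ 2.6, 77.1]), array([31.8, 11.1]), np.float64(1.7)]
relay 1263 z 0.0335 [array([ 2.4, 29.7]), array([27.3, 31.3]), np.float64(89.8)]
film 757 z 0.0436 [array([  2.9, -32.2]), array([17.7, 31.5]), np.float64(0.2)]
ecap 855 z 0.0576 [array([ -0.5, -86.4]), array([28.8, 29.3]), np.float64(88.3)]
```

View pics/w12.png

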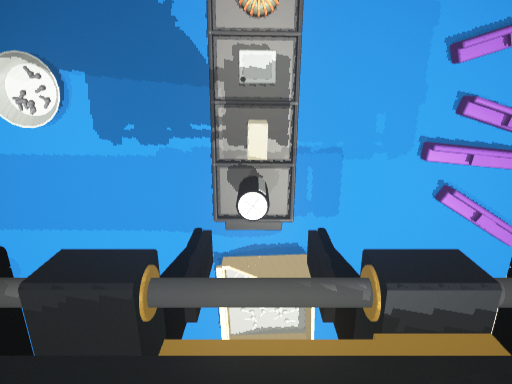

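View pics/sideF.png

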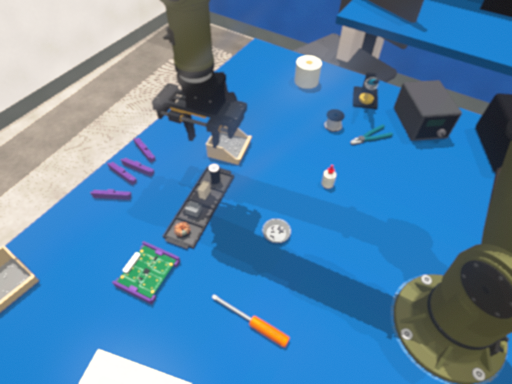

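```bash
python3 - <<'E'
from h import *
o=np.array([.6255,.0293]);yx=np.array([-.183,.983]);xx=np.array([.983,.183])
for f in('w9','sceneF','sideF'):
    W=cloud(pickle.load(open(f+'.pkl','rb')));q=W[...,:2]-o;a=q@xx;b=q@yx;m=(abs(b-.09)<.027)&(abs(a)<.035)&(W[...,2]>.015)&(W[...,2]<.03)
    print(f,m.sum(),np.percentile(W[m][:,2],90).round(4),cv2.minEnclosingCircle(np.stack([a[m],b[m]],1).astype(np.float32)*1000))
from bench import ctrl
ctrl.close_job();print(ctrl.get_state()['time'])
E
```

```text
w9 1077 0.0253 ((2.7955594062805176, 90.3973617553711), 19.058258056640625)
sceneF 123 0.025 ((3.9909403324127197, 88.0509262084961), 18.52975082397461)
sideF 161 0.0248 ((2.91007924079895, 89.83967590332031), 19.200613021850586)
the job is handed in; nothing more can be done
the job is handed in; nothing more can be done
```

All four parts are standing in the kit tray in build order, and the job is handed in. From the pocket nearest the board they go choke, relay, film capacitor, electrolytic capacitor. The last robot time I read was about 31 s of the 106 s allowed.

| Part | Off middle along the row (limit 14 mm) | Off middle across it (limit 26 mm) | Measured top height | Expected top height |
|---|---|---|---|---|
| Choke | 0–2 mm | about 3 mm | about 25 mm | 25 mm |
| Relay | about 0.5 mm | about 2.5 mm | 33.5 mm | 33 mm |
| Film capacitor | about 2 mm | about 3 mm | 43.6 mm | 43 mm |
| Electrolytic capacitor | about 4 mm | about 0.5 mm | 57.6 mm | 57 mm |

- **Placing:** each part was lowered to the pocket floor before release, and the heights match parts standing upright on it. I judged upright from these heights and the pictures, and did not measure tilt directly.
- **Bystanders:** the flux bottle, dish, reel and screwdriver look unmoved in the last side picture. I checked them by eye only. The gripper was raised clear of everything.
- **Disagreements:**
  - The scene and side cameras differed by 2–4 mm, or up to about 8 mm in a rough check of the electrolytic capacitor. I relied on the wrist camera instead.
  - The arm drifted by up to about 15 mm over a call of rows, which I corrected before each grasp and release.
  - The last wrist picture cut off the choke, so its position comes from an earlier wrist view and the two final fixed views.

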